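# Hold the amber sensor cell in the test beam

## Robot

A 7-joint arm with a two-finger parallel gripper is mounted at the origin on the work surface. World frame = base frame: x ahead of the robot, y to its left, z up, the work surface at z = 0. Lengths are in m, angles in rad, forces in N, time in s.
With the tool pointing down it reaches from about 0.35 to 0.9 m from the base axis. Payload 8.1 kg.
Tool frame: the origin (TCP) lies between the finger pads; the fingertips stand 25 mm ahead of it and the grasp point (between the pads) lies 6 mm ahead of it; z points along the fingers, y is the direction in which the jaws open and shut (so a half turn about z gives the same grasp; the last joint's range is limited). The gripper opens to 92 mm and grips with 3 to 60 N. Pads are 19 mm wide; open, the fingers measure 130 mm over their backs; the gripper's body (75 mm by 190 mm) begins 47 mm behind the grasp point.
Start: joints at [-1.396, 0.434, 0.025, 1.573, -0.012, 1.134, -0.075], TCP at [0.171, 0.601, 0.252] pointing down, gripper open.
Joint ranges: [-2.62, 2.62], [-0.44, 2.09], [-1.27, 1.32], [0.08, 2.57], [-1.32, 4.46], [0.12, 2], [-2.74, 2.74]. Speed limits (rad/s): [2.22, 2.22, 3.01, 3.01, 3.14, 3.14, 3.14].

## Interface

Orientations are given as a rotation vector (axis times angle).
In Python, from cell import * gives the robot as it stands.
- The arm moves only by the shell command python3 -m jog 'ROWS' [FORCE]. ROWS is JSON, one flat list of numbers, 5 for each row, row after row: the finger opening in mm, from 0 to 91.8, then the shift along the tool's x, y, z in units of 40 mm (1.0 is 40 mm), then the turn about the tool's z in units of 6 degrees (1.0 is 6 degrees). A call has 1 to 20 rows; each row shifts and turns the pose as measured when the row begins, along the tool's axes as they then stand; what a row does not reach is not made up. A row lasts 1/12 s, in which the tool goes at most 41.7 mm and 7.16 degrees, less where a joint would pass 70% of its speed; a pose out of reach is approached as far as the arm can. A call is refused whole if a number of a shift passes 1 or a number of a turn 1, either way. A call with a gripper value outside its range is refused whole. The fingers move at their own pace and stop on an object; FORCE is the grip in N (left out, the last holds). Time passes only in rows, so rows that do not move let the fingers close. It gives the time, the measured TCP pose, the force and the opening at its end, in the units of the state.
- observe(): the state, without advancing time (a new reading comes with each control period).
- get_image(name): name is "scene" or "top" or "wrist"; returns the picture (384x512x3 uint8, red, green, blue); there is no depth.
- camera_params(name): a dict with "intrinsics" (3x3 intrinsics, pixels), "xyz" and "orientation" of the camera in the world. Camera axes: x right, y down, z forward; pixel columns grow to the right and rows downward; lengths in m; the calibration is good to about 2 mm. A picture is of the moment at which its call begins: read the wrist's pose just before it. camera_params takes no time and is no camera call; for the wrist camera it gives the pose at the moment of the call.
- sign_off(): hands the job in, once; it reports no verdict.
The state is a dict: "clock": time; "joints": joint angles; "dq": joint speeds; "joint_efforts": joint torques, N m; "position": TCP position; "ee_rot": TCP orientation; "force": force on the tool from outside, world axes, zero at the start; "ft_torque": the same for the moment, N m; "width": opening from 0.0 (shut) to 1.0 (fully open).
Only numpy, scipy, OpenCV 4.12 (cv2) and the standard library are available. Lean on these libraries where they do the work, as an engineer would, in place of code of your own. Each camera call takes 0.05 s, during which the arm holds its last target. There are 200 camera calls.

## Task

Slide the amber glass sensor cell up out of its slot in the grey rack, gripping it only by its two narrow frosted edges and never touching the clear faces. Then hold it upright in mid-air midway between the red lamp and the blue detector of the light tester, turned square to the beam so that the light passes through the middle of the black ring on its face, without knocking the lamp or detector. Finish while still holding it there, and leave the other cells, the screwdriver and the dish of screws where they are.

Things in the scene. Friction and masses are not known exactly. Their poses are not given: they have to be found in the camera images.
- cell_amber: amber glass plate, 10 mm thick (its x), 40 wide (y), 80 tall (z), about 60 g, upright in any one of the rack slots, 55 mm showing. Origin: centre of its underside. The two broad faces (+x, -x) are the clear window: do not touch. Grip only the narrow white frosted faces at y = +20 and -20 mm (strips 4 mm deep, full height). A black ring, 18 mm across, is centred 26 mm above the underside
- cell_amber_ring (a point): centre of the ring of the amber cell, at mid thickness, 26 mm above its underside; axes as the cell
- cell_green: green flat glass cell, a bystander standing in one of the three rack slots; same shape, size and axes as cell_amber
- cell_blue: blue flat glass cell, a bystander standing in one of the three rack slots; same shape, size and axes as cell_amber
- rack: fixed grey slotted rack, 165 mm (x) by 66 mm (y) by 32 mm tall. Origin: centre of its underside. Three slots at x = -52, 0 and +52 mm, each 12 mm (x) by 42 mm (y), open at the top, 25 mm deep (floor 7 mm above the table), so cells have about 1 mm play on each side; the cells stand with their axes along the rack's
- tester: fixed light tester: dark base 220 (x) by 90 by 12 mm with, on posts, a red lamp housing (x = -100 to -42 mm) and a blue detector housing (x = +42 to +100 mm), each 50 mm wide in y, 75 to 125 mm above the table; open gap between them 84 mm (78 between lens and aperture). The beam runs along its x from pale lens to black aperture, 100 mm up. Origin: centre of the underside
- beam (a point): middle of the light beam, midway between lamp and detector, 100 mm above the table; its x axis is the beam direction, z up
- screwdriver: loose red screwdriver lying on the table, 180 mm long along its x; a bystander
- dish: loose clear round dish of screws, 90 mm across, 20 mm tall, origin at the centre of its underside; a bystander
Mind the look-alikes: they are no part of the job. Of the things that look like the cell_amber, the smaller one is meant. Leave any green or pink look-alike of the tester alone.

How it is judged:
By the outcome, as a careful person would: the job done as asked, in the order asked, and still so for the second after the job is handed in, while the arm keeps its last pose, push and grip.
It also fails if it takes over 35 s, if anything falls off the work surface, if the arm or the gripper's body presses on something with over 40 N, if the wrist force passes 120 N, or if a joint passes its speed limit or range.

## Working session

There is one attempt and no reset: what is moved stays moved. The work goes in short steps, Python scripts to look and compute and a shell command to move; the robot and the scene stay as the last step left them, time stands still between calls to the robot, and variables do not carry over. Pictures are saved under pics/ and viewed, about 8 in all and at most 12, crops included, and the job is handed in when it is done.

```bash
mkdir -p pics
python3 - <<'E'
from cell import *
import cv2
s=observe();print(s)
for n in("scene","top"):
    cv2.imwrite(f"pics/{n}0.png",cv2.cvtColor(get_image(n),cv2.COLOR_RGB2BGR)); print(n,camera_params(n))
a=[cv2.imread(f"pics/{n}0.png") for n in("scene","top")]
E
```

```text
{'clock': 0.0, 'joints': array([-1.39561139,  0.43524807,  0.0249542 ,  1.57406447, -0.01161717,
        1.13396265, -0.07509366]), 'dq': array([ 6.04871349e-04,  1.03895773e-03,  8.06532476e-04, -1.83787373e-05,
        1.68142751e-03,  4.31080681e-03, -8.91831951e-04]), 'joint_efforts': array([-3.11458916e-04, -6.67839932e+01,  9.85480249e-01, -3.14460003e+01,
       -6.03160984e-02,  4.25130478e-02,  1.79669028e-04]), 'position': array([0.17130323, 0.60060236, 0.25094173]), 'ee_rot': array([-4.35011585e-01, -3.11123126e+00,  2.41038546e-03]), 'force': array([ 0.801181  , -0.22653612,  0.81930604]), 'ft_torque': array([-0.01552918,  0.07220658, -0.00754708]), 'width': 1.0037125055233385}
scene {'intrinsics': array([[414.2701598 ,   0.        , 250.07497674],
       [  0.        , 414.2701598 , 191.38381803],
       [  0.        ,   0.        ,   1.        ]]), 'xyz': array([1.09214019, 0.62552751, 0.70378758]), 'orientation': array([-0.8226909 , -2.39071703,  1.28611998])}
top {'intrinsics': array([[365.69127236,   0.        , 253.58586277],
       [  0.        , 365.69127236, 192.47057242],
       [  0.        ,   0.        ,   1.        ]]), 'xyz': array([ 0.28788415, -0.09010393,  1.30690643]), 'orientation': array([-2.15869519,  2.06865073, -0.20384943])}
```

View pics/scene0.png

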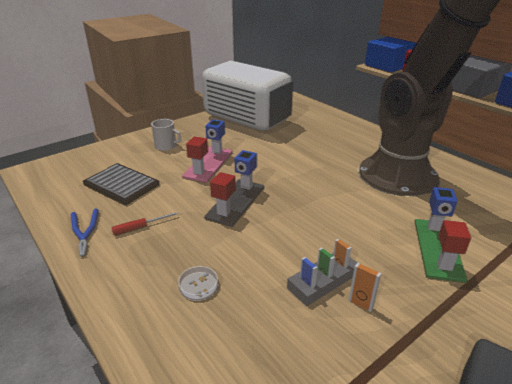

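View pics/top0.png

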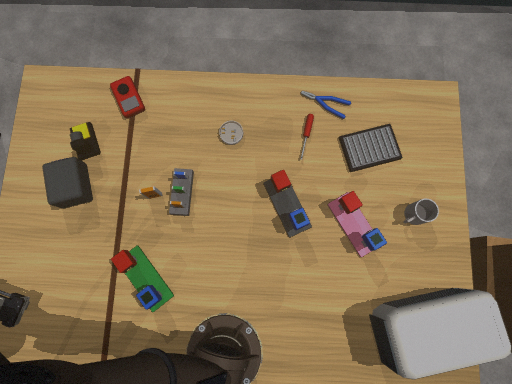

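Scene and top views:
- **Amber candidates:** one in the rack's end slot (scene 343,252; top 176,204), and a larger one standing free beside the rack (scene 365,286; top 150,191). The smaller one, in the rack, is the one meant.
- **Tester candidates:** dark base (scene 235,195; top 290,205), pink (top 355,225) and green (top 145,278). The dark one is meant.

I'll enlarge the crops to confirm and read off pixels.

Run:
```python
import cv2,numpy as np
t=cv2.imread("pics/top0.png");s=cv2.imread("pics/scene0.png")
r=lambda im,x,y,w,h,k:cv2.resize(im[y:y+h,x:x+w],None,fx=k,fy=k,interpolation=cv2.INTER_CUBIC)
c=np.hstack([r(t,130,160,80,60,5),r(t,255,160,80,80,5)[:300]])
d=np.hstack([r(s,280,230,107,80,3.74)[:299,:400],r(s,200,145,80,60,5)[:299]])
cv2.imwrite("pics/crop1.png",np.vstack([c,d]))
cv2.imwrite("pics/crop2.png",r(t,255,160,70,80,7))
```

```text
(no output)
```

View pics/crop1.png

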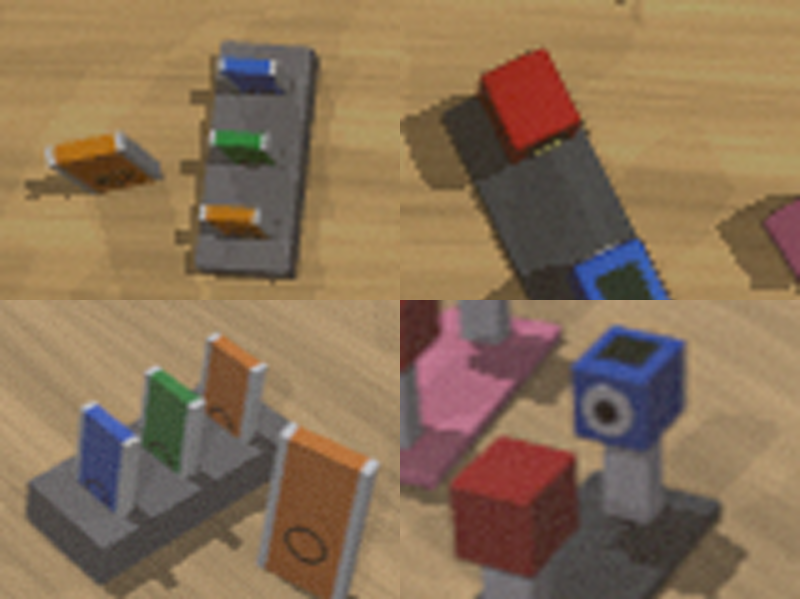

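View pics/crop2.png

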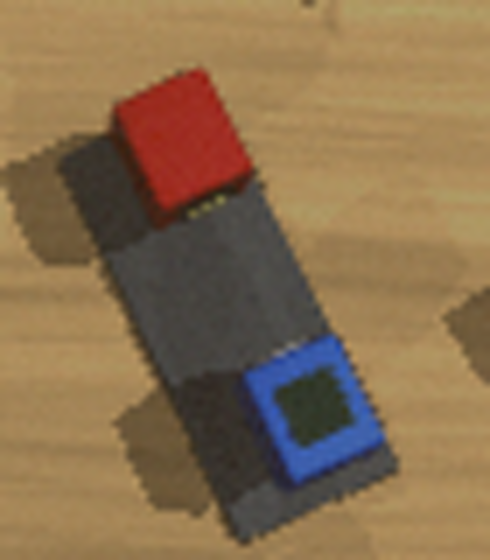

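The crops confirm it: the rack's end-slot amber cell matches its green and blue neighbours in size, while the free-standing amber is bigger. The dark-based tester has its red lamp at the top of the top view and its blue detector at the bottom. Next I'll fit poses from these corners.

```bash
cat > h.py <<'E'
import numpy as np
from scipy.spatial.transform import Rotation as R
from scipy.optimize import least_squares
from cell import *
def proj(P,c):
    q=R.from_rotvec(c["orientation"]).inv().apply(np.atleast_2d(P)-c["xyz"]);K=c["intrinsics"]
    return q[:,:2]/q[:,2:]*[K[0,0],K[1,1]]+K[:2,2]
def unproj(uv,z,c):
    uv=np.atleast_2d(uv);K=c["intrinsics"]
    d=R.from_rotvec(c["orientation"]).apply(np.c_[(uv-K[:2,2])/[K[0,0],K[1,1]],np.ones(len(uv))])
    return c["xyz"]+d*((z-c["xyz"][2])/d[:,2])[:,None]
def crop(p,k,off): return (np.array(p,float)+.5)/k-.5+off
def fit(obs,x0):  # obs: list of (local pts m, pixels, cam)
    def f(v):
        r=R.from_euler('z',v[2]); return np.concatenate([(proj(r.apply(L)+[v[0],v[1],0],c)-p).ravel() for L,p,c in obs])
    s=least_squares(f,x0,loss='soft_l1'); return s.x,f(s.x).reshape(-1,2).round(1)
E
python3 - <<'E'
from h import *
t=camera_params("top");s=camera_params("scene")
mm=lambda a:np.array(a,float)/1000
pt=crop([(113,108),(205,68),(252,172),(245,377),(333,337),(385,442),(297,483),(60,157),(240,543),(398,465)],7,[255,160])
g=unproj(pt,.125,t);print("red/blue corners",g[:7].round(3).tolist())
# sides: lamp far end left/right
ctr_l=unproj(crop([(181,138)],7,[255,160]),.125,t)[0];ctr_d=g[3:7].mean(0);yaw=np.arctan2(*(ctr_d-ctr_l)[1::-1])
L=mm([(-100,-25,125),(-100,25,125),(-42,25,125),(42,-25,125),(42,25,125),(100,25,125),(100,-25,125),(-110,-45,12),(110,-45,12),(110,45,12)])
ps=crop([(452,487),(505,437),(578,455),(521,512),(573,364),(614,327),(686,343),(660,388)],5,[0,0])-[80,60]+[200,145]
for name,o in (("top",[(L,pt,t)]),):
    x,e=fit(o,[*((ctr_l+ctr_d)/2)[:2],yaw]);print(name,x,e.tolist())
# amber cell top corners and rack
u=crop([(201,207),(262,210),(220,58),(277,60),(212,132),(270,135)],5,[130,160])
gc=unproj(u,.087,t);print("cell top edge pts",gc.round(4).tolist(),np.linalg.norm(gc[1::2]-gc[::2],axis=1))
print("rack top",unproj(crop([(222,42),(303,47),(195,270)],5,[130,160]),.032,t).round(4).tolist())
su=crop([(205,40),(215,33),(267,65),(250,70)],3.74,[280,230]);print("amber scene",unproj(su,.087,s).round(4).tolist())
print("decoy base/top",unproj(crop([(47,150),(120,132),(125,150)],5,[130,160]),.1,t).round(3).tolist())
E
```

```text
red/blue corners [[0.587, -0.132, 0.125], [0.609, -0.175, 0.125], [0.559, -0.199, 0.125], [0.461, -0.198, 0.125], [0.481, -0.238, 0.125], [0.433, -0.263, 0.125], [0.413, -0.223, 0.125]]
top [ 0.51042029 -0.19784327 -2.66944817] [[-0.5, -0.3], [-0.1, -0.6], [0.7, -0.1], [-0.9, -0.3], [0.3, -0.9], [0.8, 0.2], [-0.5, 0.8], [-0.4, 0.1], [0.1, 0.3], [0.5, 0.8]]
cell top edge pts [[0.4916, 0.2054, 0.087], [0.4913, 0.1639, 0.087], [0.5961, 0.2015, 0.087], [0.5964, 0.1621, 0.087], [0.5438, 0.2024, 0.087], [0.5434, 0.1627, 0.087]] [0.04149005 0.03936578 0.03978504]
rack top [[0.622, 0.2142, 0.032], [0.6207, 0.1555, 0.032], [0.4558, 0.219, 0.032]]
amber scene [[0.4953, 0.168, 0.087], [0.4855, 0.1673, 0.087], [0.4833, 0.2066, 0.087], [0.4947, 0.2034, 0.087]]
decoy base/top [[0.524, 0.31, 0.1], [0.538, 0.262, 0.1], [0.526, 0.257, 0.1]]
```

```bash
cat >> h.py <<'E'
def plan(tgt,jawdeg):
    "remaining shift in tool units (row axes) and turn; jawdeg: world angle of tool y, mod 180"
    s=observe();r=R.from_rotvec(s["ee_rot"]);y=r.apply([0,1,0]);a=np.degrees(np.arctan2(y[1],y[0]))
    d=(jawdeg-a+90)%180-90   # world ccw; tool z down -> opposite sign
    v=r.inv().apply(np.array(tgt)-s["position"])
    r2=r*R.from_euler('z',-d,degrees=True); v2=r2.inv().apply(np.array(tgt)-s["position"])
    print("t",round(s["clock"],2),"pos",s["position"].round(4),"jaw",round(a,2),"tilt",r.apply([0,0,1]).round(3),"q7",s["joints"][6].round(2),"w",round(s["width"],3),"F",s["force"].round(1))
    print("units now",(v/.04).round(3),"after turn",(v2/.04).round(3),"turn units",round(-d/6,3))
E
python3 -c "
from h import *
plan([.49,.186,.24],88.5)"
```

```text
t 0.1 pos [0.1713 0.6007 0.2511] jaw 74.08 tilt [-0.    -0.001 -1.   ] q7 -0.08 w 0.999 F [ 0.4 -0.4 -0.7]
units now [-10.504  -7.783   0.288] after turn [ -8.235 -10.154   0.288] turn units -2.403
```

```bash
python3 -m jog '[60,-0.7,-0.6,0,-0.8, 60,-0.7,-0.65,0,-0.8, 60,-0.65,-0.7,0,-0.8, 60,-0.62,-0.77,0,0, 60,-0.62,-0.77,0,0, 60,-0.62,-0.77,0,0, 60,-0.62,-0.77,0,0, 60,-0.62,-0.77,0,0, 60,-0.62,-0.77,0,0, 60,-0.62,-0.77,0,0, 60,-0.62,-0.77,0,0]' 20; python3 -c "
from h import *
plan([.49,.186,.24],88.5)"
```

```text
clock: 1.02
position: [0.4334, 0.2519, 0.2458]
ee_rot: [0.008, -3.134, 0.005]
force: [1.5, 0.2, 0.4]
width: 0.654
t 1.02 pos [0.4334 0.2519 0.2458] jaw 90.29 tilt [-0.008 -0.003 -1.   ] q7 0.98 w 0.654 F [1.5 0.2 0.4]
units now [-1.408 -1.653  0.141] after turn [-1.459 -1.609  0.141] turn units 0.298
```

```bash
python3 -m jog '[60,-0.65,-0.7,0,0.3, 60,-0.65,-0.7,0,0, 60,-0.1,-0.1,0,0, 60,0,0,0,0]'
python3 - <<'E'
from h import *
import cv2
plan([.49,.186,.24],88.5)
im=get_image("wrist");c=camera_params("wrist");print(c)
np.savez("w1.npz",**c)
cv2.imwrite("pics/w1.png",cv2.cvtColor(cv2.resize(im,(800,600),interpolation=cv2.INTER_CUBIC),cv2.COLOR_RGB2BGR))
# prediction
print((proj([[.49,.206,.087],[.49,.166,.087]],c)*800/512).round(0))
E
```

```text
clock: 1.35
position: [0.4951, 0.1778, 0.2452]
ee_rot: [-0.064, -3.135, 0.011]
force: [-0.5, -0.1, -0.5]
width: 0.656
t 1.35 pos [0.4951 0.1778 0.2452] jaw 87.66 tilt [-0.006 -0.007 -1.   ] q7 1.14 w 0.656 F [-0.5 -0.1 -0.5]
units now [0.135 0.202 0.129] after turn [0.132 0.204 0.129] turn units -0.139
{'intrinsics': array([[274.83527871,   0.        , 257.5479234 ],
       [  0.        , 274.83527871, 192.54830523],
       [  0.        ,   0.        ,   1.        ]]), 'xyz': array([0.42231477, 0.18268471, 0.3784032 ]), 'orientation': array([2.11224177, 2.02866773, 0.26562053])}
[[444. 282.]
 [386. 284.]]
```

View pics/w1.png

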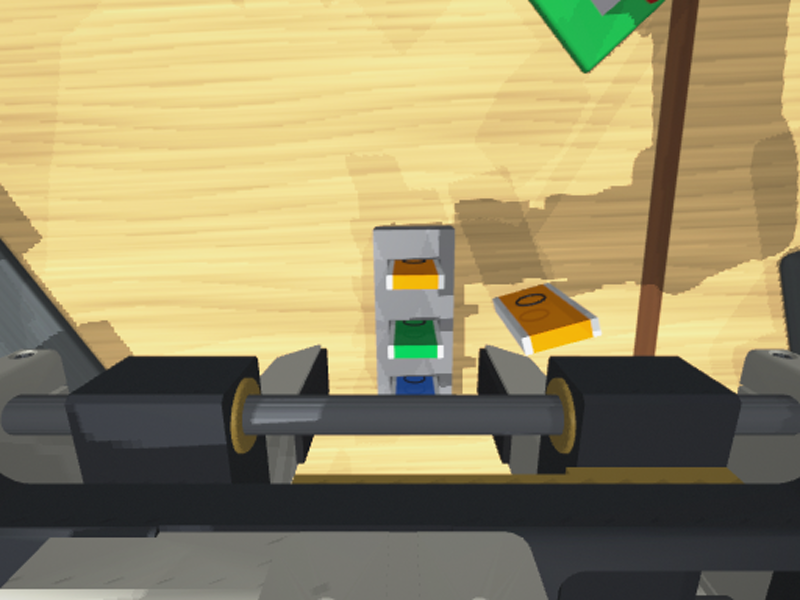

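The wrist view shows the amber cell's top centred at about (415,283), exactly where the fit predicted. Green is at (415,352), and the larger amber stands apart at (548,315). I'll refine the rack yaw from these.

Run:
```python
from h import *
c=dict(np.load("w1.npz"))
k=800/512
for n,p in(("amber",[(387,276),(443,277),(444,290),(387,289)]),("green",[(388,346),(443,346),(443,358),(388,358)])):
    g=unproj(crop(p,k,[0,0]),.087,c);print(n,g.round(4).tolist(),g.mean(0).round(4))
print("rack",unproj(crop([(374,228),(455,227)],k,[0,0]),.032,c).round(4).tolist())
plan([.491,.186,.24],88.5)
```

```text
amber [[0.4843, 0.1665, 0.087], [0.4865, 0.2053, 0.087], [0.4958, 0.2058, 0.087], [0.4936, 0.166, 0.087]] [0.4901 0.1859 0.087 ]
green [[0.5361, 0.1646, 0.087], [0.5376, 0.2044, 0.087], [0.547, 0.2043, 0.087], [0.5455, 0.1641, 0.087]] [0.5415 0.1843 0.087 ]
rack [[0.4564, 0.1551, 0.032], [0.4583, 0.2198, 0.032]]
t 1.4 pos [0.4948 0.1777 0.2452] jaw 87.67 tilt [-0.006 -0.008 -1.   ] q7 1.14 w 0.654 F [ 0.9 -0.7  0.7]
units now [0.103 0.204 0.128] after turn [0.1   0.205 0.128] turn units -0.138
```

```bash
python3 -m jog '[60,0.12,0.2,0.3,-0.06, 60,0,0,0.8,0, 60,0,0,0.8,0, 60,0,0,0.6,0, 60,0,0,0,0]'; python3 -c "
from h import *
plan([.4903,.1858,.082],88)"
```

```text
clock: 1.82
position: [0.4866, 0.1931, 0.1434]
ee_rot: [-0.041, -3.138, 0.004]
force: [-0.6, -0.5, -0.3]
width: 0.655
t 1.82 pos [0.4866 0.1931 0.1434] jaw 88.51 tilt [-0.004 -0.002 -1.   ] q7 1.15 w 0.655 F [-0.6 -0.5 -0.3]
units now [-0.104 -0.177  1.535] after turn [-0.105 -0.176  1.535] turn units 0.085
```

```bash
python3 -m jog '[60,-0.1,-0.12,0.2,0.05, 60,0,0,0.1,0, 60,0,0,0,0, 60,0,0,0,0]'; python3 -c "
from h import *
plan([.4903,.1858,.082],88)"
```

```text
clock: 2.15
position: [0.4893, 0.1917, 0.1325]
ee_rot: [-0.041, -3.137, 0.002]
force: [0.6, 1.4, 0.6]
width: 0.65
t 2.15 pos [0.4893 0.1917 0.1325] jaw 88.5 tilt [-0.004 -0.001 -1.   ] q7 1.16 w 0.65 F [0.6 1.4 0.6]
units now [-0.033 -0.144  1.262] after turn [-0.035 -0.144  1.262] turn units 0.084
```

```bash
python3 -m jog '[60,-0.03,-0.14,0.1,0.1, 60,0,-0.08,0.1,0.05, 60,0,0,0,0, 60,0,0,0,0]'; python3 -c "
from h import *
plan([.4903,.1858,.082],88)"
```

```text
clock: 2.48
position: [0.4922, 0.1826, 0.1267]
ee_rot: [0.069, 3.141, 0.002]
force: [0.2, -0.7, -0.1]
width: 0.652
t 2.48 pos [0.4922 0.1826 0.1267] jaw 87.48 tilt [ 0.     0.002 -1.   ] q7 1.17 w 0.652 F [ 0.2 -0.7 -0.1]
units now [0.05  0.076 1.118] after turn [0.05  0.076 1.118] turn units -0.087
```

```bash
python3 -m jog '[60,0.04,0.07,0.2,-0.09, 60,0,0,0.2,0, 60,0,0,0.2,0, 60,0,0,0.1,0, 60,0,0,0,0, 60,0,0,0,0]'; python3 -c "
from h import *
plan([.4903,.1858,.082],88)"
```

```text
clock: 2.98
position: [0.4903, 0.1858, 0.0954]
ee_rot: [-0.053, -3.141, -0.002]
force: [0.3, 0.0, 0.6]
width: 0.651
t 2.98 pos [0.4903 0.1858 0.0954] jaw 88.08 tilt [-0.     0.002 -1.   ] q7 1.18 w 0.651 F [0.3 0.  0.6]
units now [ 0.001 -0.001  0.335] after turn [ 0.001 -0.001  0.335] turn units 0.013
```

Dead on laterally, so I'll go down the rest of the way and close gently.

```bash
python3 -m jog '[60,0,0,0.2,0, 60,0,0,0.15,0, 60,0,0,0,0, 60,0,0,0,0, 46,0,0,0,0, 46,0,0,0,0, 30,0,0,0,0, 30,0,0,0,0, 30,0,0,0,0, 30,0,0,0,0]' 15; python3 -c "
from h import *
plan([.4903,.1858,.082],88);print(observe()['width']*91.8)"
```

```text
clock: 3.82
position: [0.4908, 0.186, 0.0803]
ee_rot: [0.053, 3.141, 0.003]
force: [-0.9, 0.8, -0.8]
width: 0.433
t 3.82 pos [0.4908 0.186  0.0803] jaw 88.07 tilt [ 0.001  0.002 -1.   ] q7 1.18 w 0.433 F [-0.9  0.8 -0.8]
units now [ 0.011 -0.004 -0.041] after turn [ 0.011 -0.004 -0.041] turn units 0.012
39.748785457911886
```

```bash
python3 -m jog '[30,0,0,-0.1,0, 30,0,0,-0.2,0, 30,0,0,-0.2,0, 30,0,0,-0.2,0, 30,0,0,-0.2,0, 30,0,0,-0.3,0, 30,0,0,-0.3,0]' 25; python3 -c "
from h import *
plan([.51042,-.19784,.24],27.05+90);print(observe()['width']*91.8)"
```

```text
clock: 4.4
position: [0.4898, 0.1854, 0.1448]
ee_rot: [-0.053, -3.14, -0.001]
force: [-0.2, 0.5, -1.3]
width: 0.433
t 4.4 pos [0.4898 0.1854 0.1448] jaw 88.07 tilt [-0.001  0.001 -1.   ] q7 1.16 w 0.433 F [-0.2  0.5 -1.3]
units now [-0.836 -9.556 -2.388] after turn [ 3.899 -8.764 -2.388] turn units -4.83
39.71818931575992
```

```bash
python3 -m jog '[30,0,0,-0.7,0, 30,0,0,-0.8,0, 30,0,0,-0.8,0, 30,0,-0.3,-0.1,-0.5, 30,0.1,-0.7,0,-0.7, 30,0.2,-0.8,0,-0.7, 30,0.3,-0.8,0,-0.7, 30,0.35,-0.8,0,-0.7, 30,0.4,-0.8,0,-0.7, 30,0.4,-0.8,0,-0.7, 30,0.4,-0.8,0,0, 30,0.4,-0.8,0,0, 30,0.4,-0.8,0,0, 30,0,0,0,0]'; python3 -c "
from h import *
plan([.51042,-.19784,.24],27.05+90);print(observe()['width']*91.8)"
```

```text
clock: 5.57
position: [0.4634, -0.1447, 0.2615]
ee_rot: [-0.76, 3.026, 0.004]
force: [0.0, 0.1, -0.4]
width: 0.434
t 5.57 pos [ 0.4634 -0.1447  0.2615] jaw 118.18 tilt [ 0.02   0.008 -1.   ] q7 2.35 w 0.434 F [ 0.   0.1 -0.4]
units now [-0.396 -1.724  0.551] after turn [-0.43  -1.716  0.551] turn units 0.188
39.86113387270375
```

```bash
python3 -m jog '[30,-0.2,-0.6,0.1,0.19, 30,-0.1,-0.6,0.1,0, 30,-0.05,-0.3,0,0, 30,0,0,0,0, 30,0,0,0,0]'
python3 - <<'E'
from h import *
import cv2
plan([.51042,-.19784,.24],27.05+90)
im=get_image("wrist");c=camera_params("wrist");np.savez("w2.npz",**c)
cv2.imwrite("pics/w2.png",cv2.cvtColor(cv2.resize(im,(800,600),interpolation=cv2.INTER_CUBIC),cv2.COLOR_RGB2BGR))
im=get_image("top");cv2.imwrite("pics/t2.png",cv2.cvtColor(cv2.resize(im[150:250,235:360],(750,600),interpolation=cv2.INTER_CUBIC),cv2.COLOR_RGB2BGR))
E
```

```text
clock: 5.98
position: [0.5034, -0.1963, 0.258]
ee_rot: [-0.716, 3.033, 0.003]
force: [-0.3, 0.7, -1.0]
width: 0.435
t 5.98 pos [ 0.5034 -0.1963  0.258 ] jaw 116.57 tilt [ 0.024  0.008 -1.   ] q7 2.44 w 0.435 F [-0.3  0.7 -1. ]
units now [-0.129 -0.112  0.455] after turn [-0.128 -0.113  0.455] turn units -0.08
```

View pics/w2.png

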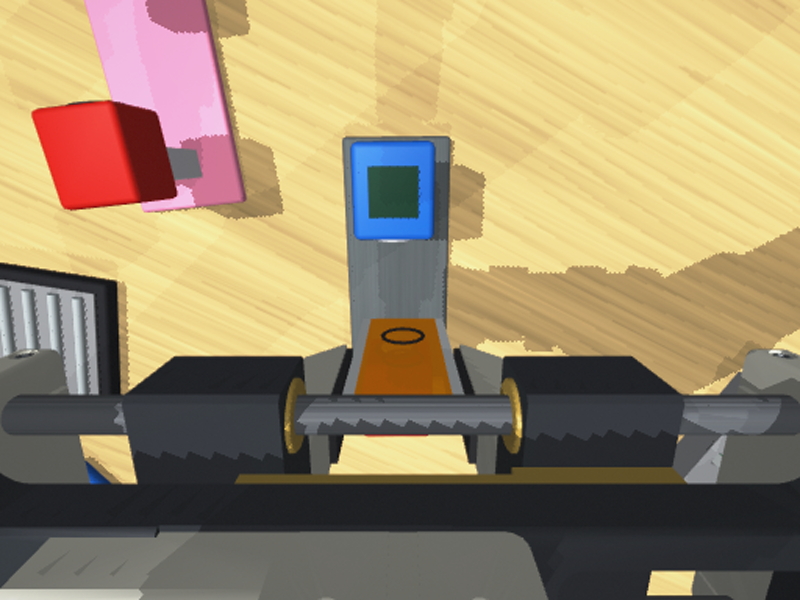

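The wrist view shows the detector top with corners (351,141), (435,141), (434,240) and (353,240), and base far corners (343,137) and (450,137). The held cell's ring is at (403,336), lined up with the tester. I'll refit the tester and combine it with the top view.

```bash
cat >> h.py <<'E'
def goal(bx,by,yaw,z,lev=.0473):
    "TCP target that puts the ring at (bx,by,z)"
    r=R.from_rotvec(observe()["ee_rot"]);t=r.apply([0,0,1]);b=np.array([np.cos(yaw),np.sin(yaw),0])
    print("lean along beam deg",np.degrees(t@b).round(2),"across",np.degrees(t@[-b[1],b[0],0]).round(2))
    ring=observe()["position"]+t*lev; e=R.from_euler('z',-yaw).apply(ring-[bx,by,z]); print("ring error in beam frame mm",(e*1000).round(1))
    plan(np.array([bx,by,z])-t*lev,np.degrees(yaw)+90)
E
python3 - <<'E'
from h import *
c=dict(np.load("w2.npz"));t=camera_params("top");k=800/512
mm=lambda a:np.array(a,float)/1000
p=crop([(351,141),(435,141),(434,240),(353,240),(343,137),(450,137)],k,[0,0])
L=mm([(100,25,125),(100,-25,125),(42,-25,125),(42,25,125),(110,45,12),(110,-45,12)])
x,e=fit([(L,p,c)],[.51,-.198,-2.669]);print("wrist",x,e.tolist())
print("top pred of wrist view",(proj(R.from_euler('z',-2.66945).apply(L)+[.51042,-.19784,0],c)-p).round(1).tolist())
pt=crop([(113,108),(205,68),(252,172),(245,377),(333,337),(385,442),(297,483),(60,157),(240,543),(398,465)],7,[255,160])
Lt=mm([(-100,-25,125),(-100,25,125),(-42,25,125),(42,-25,125),(42,25,125),(100,25,125),(100,-25,125),(-110,-45,12),(110,-45,12),(110,45,12)])
x,e=fit([(L,p,c),(Lt,pt,t)],x);print("both",x)
s=observe();r=R.from_rotvec(s["ee_rot"]);print("ring px pred",proj(s["position"]+r.apply([0,0,.0473]),c)*k,"bottom",proj(s["position"]+r.apply([[5/1000,.02,.0733],[-.005,.02,.0733],[.005,-.02,.0733],[-.005,-.02,.0733]]),c)*k)
goal(*x,.14)
E
```

```text
wrist [ 0.51362734 -0.19742509 -2.67865694] [[-0.9, -0.1], [0.8, -0.1], [0.0, 0.7], [0.0, 0.6], [-0.8, -0.5], [0.9, -0.5]]
top pred of wrist view [[-0.9, -3.5], [1.0, -4.0], [0.8, -2.7], [0.6, -2.3], [-0.8, -2.7], [1.0, -3.4]]
both [ 0.51313866 -0.19719916 -2.67356375]
ring px pred [[402.38866174 348.4141225 ]] bottom [[442.04794521 319.66924774]
 [441.59327765 338.25448548]
 [362.86893081 319.7687358 ]
 [363.39355925 338.34617225]]
lean along beam deg -1.45 across 0.23
ring error in beam frame mm [ 7.  -5.8 70.8]
t 6.08 pos [ 0.5032 -0.1956  0.2581] jaw 116.64 tilt [ 0.024  0.008 -1.   ] q7 2.44 w 0.432 F [-0.1 -0.5 -0.5]
units now [-0.13  -0.136  1.775] after turn [-0.129 -0.137  1.775] turn units -0.029
```

```bash
python3 -m jog '[30,-0.13,-0.13,0.1,0, 30,0,0,0.1,0, 30,0,0,0,0, 30,0,0,0,0]'; python3 -c "
from h import *
goal(.513,-.1973,-2.6736,.1)"
```

```text
clock: 6.42
position: [0.5105, -0.1947, 0.2502]
ee_rot: [-0.724, 3.03, 0.006]
force: [-0.1, -1.0, -0.7]
width: 0.434
lean along beam deg -1.53 across 0.15
ring error in beam frame mm [ -0.2  -3.4 102.9]
t 6.42 pos [ 0.5105 -0.1947  0.2502] jaw 116.86 tilt [ 0.025  0.01  -1.   ] q7 2.45 w 0.434 F [-0.1 -1.  -0.7]
units now [ 0.073 -0.077  2.572] after turn [ 0.073 -0.077  2.572] turn units 0.008
```

```bash
python3 -m jog '[30,0.05,-0.08,0.2,0, 30,0,0,0.25,0, 30,0,0,0.25,0, 30,0,0,0.2,0, 30,0,0,0,0, 30,0,0,0,0]'; python3 -c "
from h import *
goal(.513,-.1973,-2.6736,.1)"
```

```text
clock: 6.92
position: [0.51, -0.1975, 0.2091]
ee_rot: [-0.725, 3.032, 0.008]
force: [0.8, 0.1, -0.4]
width: 0.432
lean along beam deg -1.43 across 0.05
ring error in beam frame mm [ 1.6 -1.2 61.8]
t 6.92 pos [ 0.51   -0.1975  0.2091] jaw 116.91 tilt [ 0.023  0.01  -1.   ] q7 2.47 w 0.432 F [ 0.8  0.1 -0.4]
units now [-1.000e-03 -2.800e-02  1.545e+00] after turn [-1.000e-03 -2.800e-02  1.545e+00] turn units 0.016
```

```bash
python3 -m jog '[30,0,-0.03,0.2,0, 30,0,0,0.25,0, 30,0,0,0.25,0, 30,0,0,0.25,0, 30,0,0,0.25,0, 30,0,0,0.15,0, 30,0,0,0,0, 30,0,0,0,0]'
python3 - <<'E'
from h import *
import cv2
goal(.513,-.1973,-2.6736,.1)
im=get_image("scene");cv2.imwrite("pics/s3.png",cv2.cvtColor(im,cv2.COLOR_RGB2BGR))
im2=get_image("top");cv2.imwrite("pics/t3.png",cv2.cvtColor(im2,cv2.COLOR_RGB2BGR))
w=get_image("wrist");np.savez("w3.npz",**camera_params("wrist"))
cv2.imwrite("pics/c3.png",cv2.cvtColor(cv2.resize(im[135:225,190:280],(600,600),interpolation=cv2.INTER_CUBIC),cv2.COLOR_RGB2BGR))
cv2.imwrite("pics/w3.png",cv2.cvtColor(cv2.resize(w,(800,600),interpolation=cv2.INTER_CUBIC),cv2.COLOR_RGB2BGR))
E
```

```text
clock: 7.58
position: [0.5116, -0.198, 0.1484]
ee_rot: [-0.725, 3.033, 0.008]
force: [-0.8, 0.1, 0.0]
width: 0.433
lean along beam deg -1.36 across 0.01
ring error in beam frame mm [ 0.4 -0.   1.1]
t 7.58 pos [ 0.5116 -0.198   0.1484] jaw 116.9 tilt [ 0.021  0.011 -1.   ] q7 2.51 w 0.433 F [-0.8  0.1  0. ]
units now [-0.011 -0.001  0.028] after turn [-0.011 -0.001  0.028] turn units 0.015
```

View pics/c3.png

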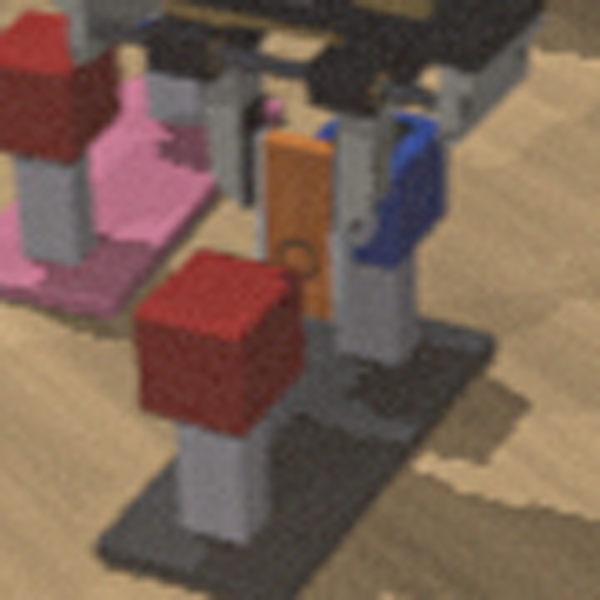

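View pics/w3.png

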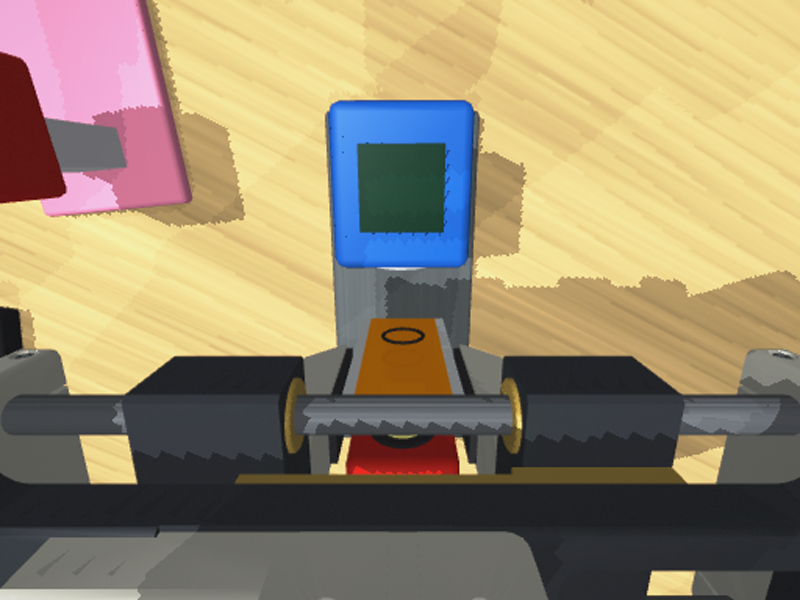

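The scene crop shows the cell upright in the gap clear of both housings, with its ring at about (297,260) and the lamp top at (135,318), (205,252), (303,283) and (240,340). The wrist view shows the detector top at (330,101), (473,101), (466,268) and (338,268), with the cell centred on it. Both views go into one cross-check.

Run:
```python
from h import *
c=dict(np.load("w3.npz"));s=camera_params("scene");t=camera_params("top");k=800/512
mm=lambda a:np.array(a,float)/1000
p=crop([(330,101),(473,101),(466,268),(338,268)],k,[0,0])
L=mm([(100,25,125),(100,-25,125),(42,-25,125),(42,25,125)])
x,e=fit([(L,p,c)],[.513,-.197,-2.67]);print("wrist",x,e.tolist())
ps=crop([(135,318),(205,252),(303,283),(240,340),(100,548),(495,340)],600/90,[190,135])
Ls=mm([(-100,25,125),(-100,-25,125),(-42,-25,125),(-42,25,125),(-110,-45,12),(110,45,12)])
for perm in ([(-100,-25),(-42,-25),(-42,25),(-100,25)],[(-100,25),(-100,-25),(-42,-25),(-42,25)],[(-100,-25),(-100,25),(-42,25),(-42,-25)]):
    q=proj(R.from_euler('z',-2.6736).apply(mm([(a,b,125) for a,b in perm]))+[.513,-.1973,0],s); print(perm,(q-ps[:4]).round(1).tolist())
o=observe();r=R.from_rotvec(o["ee_rot"])
b=np.array([np.cos(-2.6736),np.sin(-2.6736),0]);ring=o["position"]+r.apply([0,0,.0473])
print("ring scene pred",proj(ring-.005*b,s),"obs",crop([(297,260)],600/90,[190,135]))
print("ring wrist pred +/-",(proj([ring+.005*b,ring-.005*b],c)*k).round(0),"obs 403,336")
g=[ring-.005*b];print("scene px per mm: along",(proj(ring+.001*b,s)-proj(ring,s)),"z",proj(ring+[0,0,.001],s)-proj(ring,s))
```

```text
wrist [ 0.51376086 -0.19692268 -2.67263931] [[-2.6, -0.8], [2.8, -0.8], [2.1, 2.0], [-2.4, 2.0]]
[(-100, -25), (-42, -25), (-42, 25), (-100, 25)] [[14.9, 2.8], [14.6, 2.1], [-16.4, -6.5], [-17.6, -4.9]]
[(-100, 25), (-100, -25), (-42, -25), (-42, 25)] [[-1.8, -1.6], [4.4, 12.7], [-0.1, -2.5], [-6.9, -15.0]]
[(-100, -25), (-100, 25), (-42, 25), (-42, -25)] [[14.9, 2.8], [-12.3, 8.3], [-16.4, -6.5], [9.3, -11.1]]
ring scene pred [[233.10082139 173.37551475]] obs [[234.125 173.575]]
ring wrist pred +/- [[401. 338.]
 [401. 358.]] obs 403,336
scene px per mm: along [[ 0.16168221 -0.16492009]] z [[-0.00899679 -0.30408713]]
```

```bash
python3 -m jog '[30,0,0,0.03,0, 30,0,0,0,0, 30,0,0,0,0]'
python3 - <<'E'
from h import *
s=camera_params("scene");mm=lambda a:np.array(a,float)/1000
ps=crop([(135,318),(205,252),(303,283),(240,340),(100,548),(495,340)],600/90,[190,135])
Ls=mm([(-100,25,125),(-42,25,125),(-42,-25,125),(-100,-25,125),(-110,45,12),(110,-45,12)])
x,e=fit([(Ls,ps,s)],[.513,-.197,-2.67]);print("scene",x,e.tolist())
goal(.513,-.1973,-2.6736,.1)
E
```

```text
clock: 7.98
position: [0.5129, -0.1984, 0.1493]
ee_rot: [-0.725, 3.029, 0.006]
force: [0.6, -0.2, -0.3]
width: 0.434
scene [ 0.5152545  -0.18986526 -2.65773598] [[-0.6, 0.1], [-0.7, -0.4], [1.1, -1.1], [0.7, 1.0], [-1.0, 0.3], [0.5, -0.5]]
lean along beam deg -1.55 across 0.16
ring error in beam frame mm [-0.7  1.1  2. ]
t 7.98 pos [ 0.5129 -0.1984  0.1493] jaw 116.91 tilt [ 0.025  0.01  -1.   ] q7 2.51 w 0.434 F [ 0.6 -0.2 -0.3]
units now [0.019 0.027 0.05 ] after turn [0.019 0.027 0.05 ] turn units 0.016
```

```bash
python3 -m jog '[30,0.02,0.02,0.06,0, 30,0,0,0.03,0, 30,0,0,0,0, 30,0,0,0,0, 30,0,0,0,0]'; python3 -c "
from h import *
goal(.5133,-.1972,-2.673,.1)"
```

```text
clock: 8.4
position: [0.5121, -0.198, 0.1459]
ee_rot: [-0.725, 3.028, 0.005]
force: [-0.2, -0.3, -1.0]
width: 0.436
lean along beam deg -1.6 across 0.2
ring error in beam frame mm [ 0.1  0.3 -1.4]
t 8.4 pos [ 0.5121 -0.198   0.1459] jaw 116.91 tilt [ 0.027  0.01  -1.   ] q7 2.51 w 0.436 F [-0.2 -0.3 -1. ]
units now [-0.004  0.008 -0.034] after turn [-0.004  0.008 -0.034] turn units 0.011
```

```bash
python3 -m jog '[30,0,0,-0.03,0, 30,0,0,0,0, 30,0,0,0,0, 30,0,0,0,0, 30,0,0,0,0, 30,0,0,0,0]'
python3 - <<'E'
from h import *
import cv2
goal(.5133,-.1972,-2.673,.1)
w=get_image("wrist");t=get_image("top")
im=get_image("scene")
f=lambda a:cv2.cvtColor(a,cv2.COLOR_RGB2BGR)
cv2.imwrite("pics/fin.png",np.hstack([cv2.resize(f(w)[50:320,170:350],(400,600),interpolation=cv2.INTER_CUBIC),cv2.resize(f(im)[110:310,190:390],(400,400)) if 0 else cv2.resize(f(im)[110:320,90:400],(400,271)) if 0 else np.vstack([cv2.resize(f(im)[100:320,90:400],(400,284)),cv2.resize(f(t)[80:320,120:420],(400,316))])]))
goal(.5133,-.1972,-2.673,.1)
E
```

```text
clock: 8.9
position: [0.5122, -0.1981, 0.1473]
ee_rot: [-0.725, 3.028, 0.005]
force: [0.7, -0.7, -1.0]
width: 0.438
lean along beam deg -1.61 across 0.21
ring error in beam frame mm [0.1 0.5 0. ]
t 8.9 pos [ 0.5122 -0.1981  0.1473] jaw 116.91 tilt [ 0.027  0.009 -1.   ] q7 2.51 w 0.438 F [ 0.7 -0.7 -1. ]
units now [-0.002  0.011  0.001] after turn [-0.002  0.011  0.001] turn units 0.011
lean along beam deg -1.61 across 0.2
ring error in beam frame mm [0.1 0.4 0. ]
t 9.05 pos [ 0.5121 -0.1981  0.1473] jaw 116.91 tilt [ 0.027  0.01  -1.   ] q7 2.51 w 0.431 F [-0.4  0.6 -0.5]
units now [-0.002  0.01   0.001] after turn [-0.002  0.01   0.001] turn units 0.01
```

View pics/fin.png

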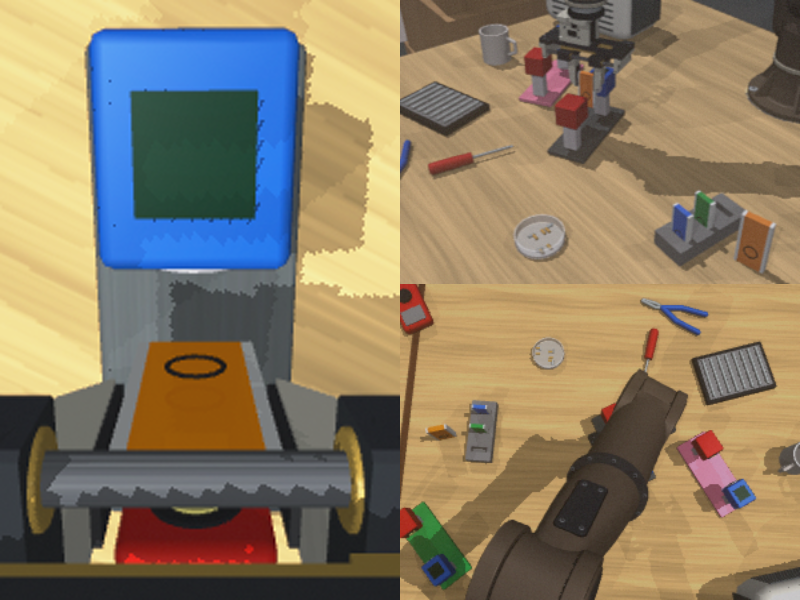

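The final views show the ring (195,366) on the detector and lamp centre line (about 195), and the rack's amber slot empty. Blue, green, the larger amber, the screwdriver and the dish are all where they were. Handing in.

```bash
python3 -c "
from cell import *
print(sign_off())"
```

```text
the job is handed in; nothing more can be done
None
```

I gripped the smaller amber cell by its frosted edges, slid it straight up out of the rack's end slot, and lowered it into the gap of the dark-based tester. I handed in with the arm still holding it there, at about 9.1 s.

**Last checks**
- **Ring position:** the computed ring centre is within about 0.5 mm of the estimated beam middle. This relies on my tester fit and the grip height I recorded, and it was not measured directly.
- **Squareness:** the jaws are within 0.1° of square to the beam. In the wrist view the ring lies on the lamp and detector centre line.
- **Grip and contact:** the fingers read 40 mm, which matches the cell's width, and contact forces stayed near zero. I saw no touch on the lamp or detector.
- **Other objects:** the other cells, the larger amber look-alike, the screwdriver and the dish look unmoved in the last pictures.

**What disagreed or was not perfect**
- **Lean:** the cell leans about 1.6° along the beam, because the moves gave no control over tilt.
- **Tester position:** the top and wrist views differed by about 3 mm along the beam, so I used a value between them, closer to the wrist view. A rough fit from the oblique scene view was about 7 mm off; I discarded it as unreliable.

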